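# Clamp the glued nail brush with the trigger bar clamp

### The arm

A 6-joint arm with a two-finger parallel gripper is mounted at the origin on the work surface. World frame = base frame: x ahead of the robot, y to its left, z up, the work surface at z = 0. Lengths are in mm, angles in rad, forces in N, time in s.
With the tool pointing down it reaches from about 350 to 850 mm from the base axis. Payload 8.1 kg.
Tool frame: the origin (TCP) lies between the finger pads; the fingertips stand nose_length ahead of it and the grasp point (between the pads) lies 2 mm behind it (nose_length is the distance from the TCP to the fingertips, in mm); z points along the fingers, y is the line along which they close (so a half turn about z gives the same grasp; the last joint's range is limited). The gripper opens to 93 mm and grips with 3 to 60 N. Pads are 15 mm wide; open, the fingers measure 128 mm over their backs; the gripper's body (75 mm by 188 mm) begins 65 mm behind the grasp point.
Start: joints at [-1.284, 0.13, 1.488, -0, 1.523, -0.085], TCP at [217.996, -559.002, 210.435] pointing down, gripper open.
Joint ranges: [-2.96, 2.96], [-0.89, 2.26], [0.02, 2.5], [-1.34, 4.48], [0, 2.73], [-2.66, 2.66]. Speed limits (rad/s): [2.39, 2.39, 2.79, 3.14, 3.14, 3.14].

### API

Orientations are given as a rotation vector (axis times angle).
In Python, from workcell import sense, snapshot, camera_info, hand_in, nose_length gives the robot as it stands. The module is installed in compiled form; this text tells all that it offers.
- The arm moves only by the shell command python3 -m pendant 'ROWS' [FORCE]. ROWS is JSON, a list of rows, each a list of 3 entries, a list of its own where there are three numbers: the closure, from -1 (fully open) to 1 (shut), so that 0 is half open, then the shift along the tool's x, y, z each as a share of 0.2 m, from -1 to 1, then the turn about the tool's z as a share of 180 degrees, from -1 to 1. In form: [[claw, [tx, ty, tz], yaw], ...]. A call has 1 to 5 rows; each row shifts and turns the commanded pose from where the row before left it, along the tool's axes as they then stand; what a row does not reach is not made up. A row lasts 1/10 s, in which the tool goes at most 50 mm and 8.59 degrees, less where a joint would pass 70% of its speed; a pose out of reach is approached as far as the arm can. A call with a number of a shift or a turn outside -1 to 1 is refused whole. A call with a gripper value outside its range is refused whole. The fingers move at their own pace and stop on an object; FORCE is the grip in N (left out, the last holds). Time passes only in rows, so rows that do not move let the fingers close. It gives the time, the measured TCP pose, the force, the opening and the grip force at its end, in the units of the state.
- sense(): the state, without advancing time (a new reading comes with each control period).
- snapshot(name): name is "scene" or "top"; returns (picture, depth): 420x560x3 uint8, blue, green, red; 420x560 float32, mm along the optical axis (not along the pixel's ray), 0 where there is no reading.
- camera_info(name): a dict with "fx", "fy", "cx", "cy" (pixels), "world_from_camera" (4x4, takes a point from camera to world coordinates). Camera axes: x right, y up, looking along -z (the intrinsics and any distortion apply to the point x, -y, -z); pixel columns grow to the right and rows downward; lengths in mm; the calibration is good to about 2 mm. A picture is of the moment at which its call begins. camera_info takes no time and is no camera call.
- hand_in(): hands the job in; it is judged then, once.
The state is a dict: "t": time; "q": joint angles; "qvel": joint speeds; "joint_torque": joint torques, N m; "tcp_pos": TCP position; "tool_rot": TCP orientation; "ft_force": force on the tool from outside, world axes, zero at the start; "torque": the same for the moment, N m; "opening": opening from 0.0 (shut) to 1.0 (fully open); "grip_force": force on a finger pad.
Only numpy, scipy, OpenCV 4.12 (cv2) and the standard library are available. Lean on these libraries where they do the work, as an engineer would, in place of code of your own. Each camera call takes 0.05 s, during which the arm holds its last target. There are 200 camera calls.

### The job

The cracked wooden back of the nail brush has just been glued: lay the brush bristles down on the bed of the bar clamp, lengthwise between its two red jaw faces, and let go of it. Then pump the clamp's orange trigger (do not push the jaw along by hand) until the sprung moving jaw has closed on the brush and pinches it against the fixed jaw with the jaw's spring pressed in about halfway; never press the spring nearly all the way in, which would crush the fresh joint. The clamp's brake is worn and lets the pressure go when the trigger is released, so finish while still holding the trigger at that pressure, and leave the tumbler, spatula, spoon and glue bottle undisturbed.

Things in the scene. Friction and masses are not known exactly. Their poses are not given: they have to be found in the camera images.
- brush: Loose wooden nail brush, 84 long (its x) x 40 wide (its y) x 40 high, 0.08 to 0.15 kg, ends alike. Origin: centre of its underside (bristle tips), z up. Lower 18 mm: bristle block 74 x 32; from 18 to 40 mm up: the pale wooden back 84 x 40, the part to grip (across its width), with a thin dark crack line. It stands bristles down on the work surface.
- clamp: Bar clamp of caulking-gun type, screwed down. Origin on the work surface under its middle; x points along the bar, the way the moving jaw closes (to the fixed jaw), z up. Base plate 315 x 60 from x = -150 to 165: its top, 12 mm up, is the bed the brush lies on, without side walls. Black ratchet housing at x = -150 to -62, 46 wide, 75 high. A toothed bar (ram) 33 mm up carries the moving jaw.
- anvil: Fixed jaw of the clamp: upright plate 50 wide, z = 12 to 62, its red face at x = 150 in the clamp frame looking back to the moving jaw. Origin and axes are those of the clamp, not the plate's centre.
- anvil_front (a point): Centre of the fixed jaw's red face, 37 mm above the work surface. Axes as the clamp.
- bed (a point): Point on the bed's top where the brush's origin lies when the brush touches the fixed jaw: clamp frame x = 108, y = 0, z = 12. Axes as the clamp. A brush laid a little short of the fixed jaw is pushed against it by the moving jaw.
- pad_front (a point): Centre of the moving jaw's red face (44 x 44, 8 thick), 37 mm above the work surface; at ram 0 and pad 0 it is at x = 18 in the clamp frame, that is 132 mm from the fixed jaw's face. Axes as the clamp.
- jaw_face: The red sprung face of the moving jaw (top at z = 59); it slides on a yellow stem in front of the black jaw plate. The body's frame is that of the clamp carried along with the face (origin not on the face).
- jaw_plate: The black plate of the moving jaw, 10 thick, 44 wide, top at z = 60, fixed on the ram, 16 mm behind the red face when the spring is free. Frame: that of the clamp carried along with the ram.
- trigger: Orange trigger lever, 14 wide, 10 thick, with a roller (radius 9, 34 long) at its top. Origin on its pivot (clamp x = -80, z = 62). At rest upright (axes as the clamp), leans 0.5 rad to clamp -x fully pressed; a spring (2 to 4 N at the roller) returns it. Pressing moves a pawl 33 mm/rad; after 5 to 10 mm idle it pushes the teeth (10 mm pitch): about 10 mm of jaw a full stroke (first 6 to 16).
- trigger_roller (a point): Centre of the orange roller, 68 mm from the trigger pivot (clamp frame x = -80, z = 62); at rest at x = -80, z = 130. It is pressed away from the jaws (clamp -x), in an arc, towards the fixed black handle (x = -140 to -128, 32 wide, top z = 153); roller front to handle back at rest: 69 mm. Let it come back fully each stroke. Free room before it (jaw side) above z = 62. Takes up to 17 N.
- ram (a joint): Travel of the toothed bar with the moving jaw, m, 0 (open) to 0.075, grows as the jaw closes. A 6 N brake holds it where it is left, but under a larger jaw pressure it slips back when the trigger is released, until some 3 to 6 N remain.
- pad (a joint): How far the moving jaw's spring is pressed in, m: 0 free, 0.014 bottomed. 1.8 N per mm, so half (0.007) is about 12.6 N on the brush; pressing beyond 0.0115 crushes the joint. The yellow stem between black plate and red face shortens as it is pressed in (16 mm free).
- tumbler: Bystander: glass tumbler, 72 across, 110 high, upright in the rack. Origin: centre of its underside.
- spatula: Bystander: wooden spatula, 260 long, lying in the rack.
- spoon: Bystander: steel serving spoon, 170 long, lying in the rack.
- glue: Bystander: white glue bottle, 44 across, 120 high, standing at the back. Origin: centre of its underside.
- rack: Fixed slotted steel rack, 200 (x) x 320 (y) x 53 high, its slatted floor 24 mm above the work surface. Origin: centre of its underside.

How it is judged (in metres and radians):
On the way, in this order (a step that is already met when the one before it is completed fails the run):
1. the brush lies bristles down on the bed, lengthwise between the jaws, let go (x of brush in the frame of clamp between 0.06 and 0.118 m and y of brush in the frame of clamp between -0.015 and 0.015 m and z of brush in the frame of clamp between 0.009 and 0.016 m and angle between brush's own z axis and vertical below 0.12 rad and angle between the x axis of brush and the x axis of clamp, either way round below 0.2 rad and contact force between the fingers and brush below 0.3 N), for 0.2 s.
2. the moving jaw has been pumped onto the brush and presses it (over 2 N) with a hand on the trigger (contact force between jaw_face and brush above 2 N and contact force between the fingers and trigger above 0.5 N), for 0.1 s.
At the end, for the whole second after the job is handed in: The brush lies bristles down on the bed (within 15 mm of the bed's middle line and 0.2 rad of its direction), not touched by the fingers, pinched between both jaw faces with the moving jaw's spring pressed in 4.5 to 10.5 mm (7 to 21 N), while the fingers still press the trigger with over 1 N (all of step 1 and x of brush in the frame of clamp above 0.098 m and contact force between the fingers and trigger above 1 N and value of joint pad between 0.0045 and 0.0105 m and contact force between jaw_face and brush between 7 and 21 N and contact force between anvil and brush above 5 N and linear speed of brush below 0.02 m/s); the arm keeps its last pose, push and grip.
It fails at once if the jaw's spring is pressed in beyond 11.5 mm: the joint is crushed (value of joint pad above 0.0115 m).
It fails at once if the hand pushes the moving jaw itself (contact force between any of the fingers, the arm and jaw_face above 2.5 N or contact force between any of the fingers, the arm and jaw_plate above 2.5 N).
It fails at once if the tumbler, spatula, spoon or glue bottle is moved over 30 mm (distance of any of tumbler, spatula, spoon, glue from where it was at the start of the episode above 0.03 m).
It fails at once if the tumbler or glue bottle is tipped (angle between any of tumbler, glue's own z axis and vertical above 0.4 rad).
It also fails if it takes over 72 s, if anything falls off the work surface, if the arm or the gripper's body presses on something with over 40 N, if the wrist force passes 120 N, or if a joint passes its speed limit or range.

## Working session

There is one attempt and no reset: what is moved stays moved. The work goes in short steps, Python scripts to look and compute and a shell command to move; the robot and the scene stay as the last step left them, time stands still between calls to the robot, and variables do not carry over. Pictures are saved under pics/ and viewed, at most 10 in all, crops included, and the job is handed in when it is done.

```bash
mkdir -p pics; cat > h.py <<'E'
import numpy as np, cv2
from workcell import *
def ray(ci,u,v):
    M=np.array(ci["world_from_camera"]); d=M[:3,:3]@np.array([(u-ci["cx"])/ci["fx"],-(v-ci["cy"])/ci["fy"],-1.0])
    return M[:3,3],d
def onz(ci,u,v,z):
    o,d=ray(ci,u,v); return o+d*(z-o[2])/d[2]
def cloud(ci,D):
    M=np.array(ci["world_from_camera"]); v,u=np.indices(D.shape)
    p=np.stack([(u-ci["cx"])/ci["fx"]*D,-(v-ci["cy"])/ci["fy"]*D,-D],-1)
    return p@M[:3,:3].T+M[:3,3]
E
python3 - <<'E'
from h import *
print(sense(),nose_length)
for n in("scene","top"):
    p,d=snapshot(n); cv2.imwrite(f"pics/{n}0.png",p); np.save(f"{n}0.npy",d); print(camera_info(n))
E
```

```text
{'t': 0.0, 'q': array([-1.28440107e+00,  1.31197986e-01,  1.48927774e+00, -6.05304004e-06,
        1.52300854e+00, -8.54094425e-02]), 'qvel': array([ 0.00144175, -0.00054406,  0.00055527,  0.00122608, -0.00080222,
        0.00064298]), 'joint_torque': array([-9.32861949e-04, -5.59846044e+01, -4.91759312e+01,  7.66041060e-02,
        3.52946541e-02, -1.96393557e-04]), 'tcp_pos': array([ 217.82327548, -558.42644731,  209.366328  ]), 'tool_rot': array([-3.08561344e+00, -5.80323983e-01,  3.07361189e-04]), 'ft_force': array([1.06324606, 0.22068315, 0.70285506]), 'torque': array([-0.00188914, -0.05449376,  0.03270496]), 'grip_force': 0.0, 'opening': 1.001286016209341} 17.0
{'fx': 403.93643716459025, 'fy': 403.93643716459025, 'cx': 278.41391871792604, 'cy': 209.81702735340411, 'world_from_camera': array([[-7.48972784e-01, -5.60940420e-01,  3.52683448e-01,
         9.19272849e+02],
       [ 6.62583984e-01, -6.37832425e-01,  3.92622290e-01,
         4.59255076e+02],
       [ 4.71522680e-03,  5.27745814e-01,  8.49389265e-01,
         1.02763806e+03],
       [ 0.00000000e+00,  0.00000000e+00,  0.00000000e+00,
         1.00000000e+00]])}
{'fx': 416.92634792459756, 'fy': 416.92634792459756, 'cx': 281.930596628605, 'cy': 206.97897223152572, 'world_from_camera': array([[-1.22358825e-01,  9.71732924e-01, -2.01899585e-01,
         3.20184193e+02],
       [-9.92478232e-01, -1.20600491e-01,  2.10352220e-02,
         5.25108269e+01],
       [-3.90857134e-03,  2.02954788e-01,  9.79180309e-01,
         1.12293560e+03],
       [ 0.00000000e+00,  0.00000000e+00,  0.00000000e+00,
         1.00000000e+00]])}
```

View pics/scene0.png

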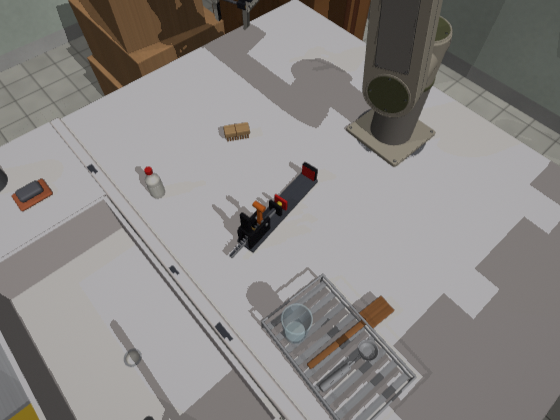

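View pics/top0.png

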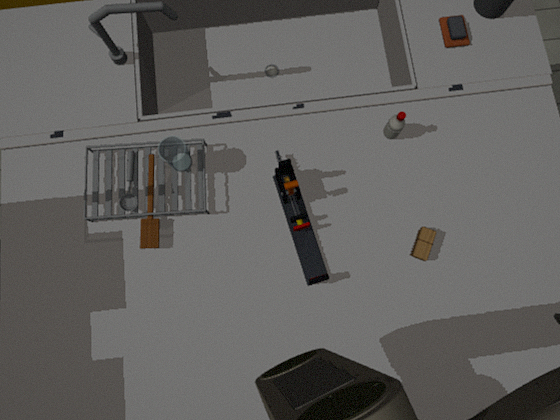

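The scene view shows the brush at (237,131), the clamp from its housing (255,225) to the fixed jaw (310,172), and the orange trigger at (260,210). In the top view the brush is at (424,243), the trigger at (290,187), the moving jaw at (300,225) and the fixed jaw at (316,282). The rack and glue bottle are well clear.

```bash
cat > m.py <<'E'
from h import *
import sys
def meas(tag,what=("brush","red","orange","plate")):
    for n in("scene","top"):
        p=cv2.imread(f"pics/{n}{tag}.png"); d=np.load(f"{n}{tag}.npy"); ci=camera_info(n); P=cloud(ci,d)
        hsv=cv2.cvtColor(p,cv2.COLOR_BGR2HSV); H,S,V=[hsv[...,i].astype(int) for i in range(3)]
        roi=np.zeros(d.shape,bool)
        (a,b,c,e)=(100,260,180,330) if n=="scene" else (140,300,265,450)
        roi[a:b,c:e]=1; roi&=d>0
        ms={"brush":(H>8)&(H<28)&(S>90)&(V>60)&(P[...,2]<70)&(P[...,2]>8),"red":((H<6)|(H>174))&(S>150)&(V>60),"orange":(H>=7)&(H<15)&(S>190)&(V>110)&(P[...,2]>75),
            "plate":(V<70)&(abs(P[...,2]-12)<6)}
        for k in what:
            nn,lab,st,_=cv2.connectedComponentsWithStats((ms[k]&roi).astype(np.uint8))
            for i in range(1,nn):
                if st[i,4]<12: continue
                m=lab==i; q=P[m]; r=cv2.minAreaRect(q[q[:,2]>np.percentile(q[:,2],20),:2].astype(np.float32))
                print(n,k,st[i,:5],"mean",q.mean(0).round(1),"z5-95",np.percentile(q[:,2],[5,50,95]).round(1),"rect",np.round(r[0],1),np.round(r[1],1),round(r[2],1))
if __name__=="__main__": meas(sys.argv[1])
E
python3 m.py 0
python3 - <<'E'
import cv2
p=cv2.imread("pics/top0.png")[140:300,265:345];q=cv2.imread("pics/scene0.png")[155:260,225:325]
a=cv2.resize(p,(300,600),interpolation=cv2.INTER_CUBIC);b=cv2.resize(q,(500,525),interpolation=cv2.INTER_CUBIC)
b=cv2.copyMakeBorder(b,0,75,0,0,cv2.BORDER_CONSTANT);cv2.imwrite("pics/crop0.png",cv2.hconcat([a,b]))
E
```

```text
scene brush [224 123  26  17 311] mean [ 408.3 -321.3   35.4] z5-95 [14.9 39.2 43.8] rect [ 404.7 -326.5] [39.9 81.2] 61.8
scene brush [276 201   6   5  20] mean [494.9 -11.3  46.7] z5-95 [33.5 45.8 60.8] rect [498.   -7.5] [25.4 11.6] 48.1
scene brush [257 218   6   6  17] mean [581.4   3.2  61. ] z5-95 [49.6 61.9 69.5] rect [580.7   4.1] [ 7.5 14.5] 43.0
scene red [302 166  13  15 108] mean [351.8 -38.7  37.8] z5-95 [18.6 37.5 57.2] rect [352.5 -39.5] [ 5.8 45.5] 8.5
scene red [275 195  12  15  85] mean [487.3 -10.4  48.6] z5-95 [25.8 52.6 62.6] rect [486.9 -13.1] [ 7.  42.2] 11.9
scene orange [253 202  12  10  62] mean [581.2   5.5 137.3] z5-95 [131.6 137.6 141.2] rect [580.9   3.8] [11.1 32. ] 10.9
scene orange [260 213   2   7  12] mean [579.6   8.4  90. ] z5-95 [ 77.8  90.5 103. ] rect [579.8   9.1] [5.5 3.2] 50.9
scene plate [245 172  72  80 918] mean [457.1 -10.4  13. ] z5-95 [ 9.1 13.1 16.2] rect [495.3 -11.7] [307.9  58.4] 10.1
scene plate [262 207   9  11  42] mean [530.7 -29.2  12.9] z5-95 [ 9.8 12.7 16.2] rect [532.8 -29.5] [32.1 13.3] 6.0
top brush [284 177   6   5  21]
[... 216 characters left out ...]
27  23  34 466] mean [ 402.6 -325.7   39. ] z5-95 [35.2 39.2 42.5] rect [ 403.9 -326.1] [38.5 80.3] 61.0
top red [293 222  17   8  53] mean [485.8 -14.4  54.5] z5-95 [43.8 57.2 61.1] rect [486.5 -13.4] [ 6.8 42.5] 11.3
top orange [285 181  13   6  40] mean [577.9   2.  137.8] z5-95 [135.2 137.4 140.6] rect [577.9   2.1] [ 7.9 29.2] 8.0
top plate [286 174   5   7  14] mean [632.7   1.1  12.6] z5-95 [ 9.2 11.5 16.8] rect [6.321e+02 3.000e-01] [18.3  5.6] 28.1
top plate [ 273  176   54  109 1564] mean [456.7 -17.6  11.6] z5-95 [ 8.3 11.6 15. ] rect [492.7 -12.5] [308.3  58.8] 10.3
top plate [281 176   4   7  15] mean [626.4  18.6  12.5] z5-95 [ 9.4 12.3 16. ] rect [626.8  18.7] [18.6  5.3] 10.3
```

View pics/crop0.png

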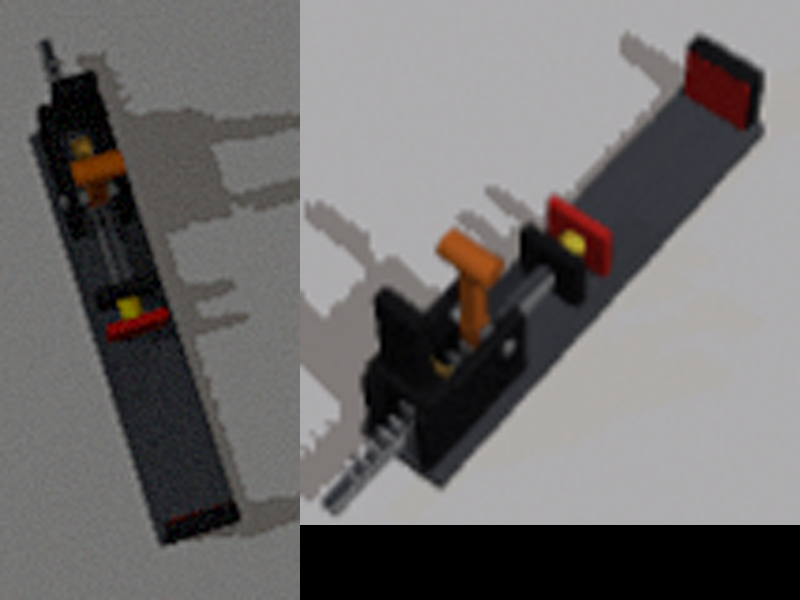

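The crop shows the red moving jaw, the fixed jaw face and the orange roller all clear. The brush is near (404,-326), with its top at z about 39.5 and its short side at 61.4°. The clamp origin is near (501,-11), and its x axis points along world 190.4°.

```bash
cat > go.py <<'E'
import sys
from h import *
from scipy.spatial.transform import Rotation as R
# args: x y z yangle(deg of tool y line): print needed shift (share) and yaw (share)
def need(x,y,z,ya):
    s=sense(); M=R.from_rotvec(s["tool_rot"]).as_matrix()
    t=M.T@(np.array([x,y,z])-s["tcp_pos"])/200
    cur=np.degrees(np.arctan2(M[1,1],M[0,1])); e=-((ya-cur+90)%180-90)/180
    print("t",round(s["t"],2),"tcp",s["tcp_pos"].round(1),"tiltz",M[:,2].round(3),"shift",t.round(4),"yaw",round(e,4),"F",s["ft_force"].round(1),"op",round(s["opening"],3),"grip",round(s["grip_force"],1))
if __name__=="__main__": need(*map(float,sys.argv[1:5]))
E
python3 go.py 404.3 -326.3 130 61.4
python3 -m pendant '[[-1,[0.18,-0.1,0],0],[-1,[0.18,-0.1,0],0],[-1,[0.18,-0.1,0],0],[-1,[0.18,-0.1,-0.05],0],[-1,[0.18,-0.1,-0.05],0]]'
python3 -m pendant '[[-1,[0,0,0],0.046],[-1,[0,0,0],0.046],[-1,[0,0,0],0.046],[-1,[0,0,0],0.046],[-1,[0,0,0],0.046]]'
python3 go.py 404.3 -326.3 130 61.4
```

```text
t 0.1 tcp [ 217.8 -558.5  209.5] tiltz [-0.     0.002 -1.   ] shift [ 1.2903 -0.7423  0.3989] yaw 0.2772 F [0.  0.5 0.3] op 0.999 grip 0.0
t: 0.6
tcp_pos: [349.8, -398.6, 229.8]
tool_rot: [-3.086, -0.58, 0.001]
ft_force: [0.7, -0.7, 1.2]
opening: 0.997
grip_force: 0.0
t: 1.1
tcp_pos: [349.3, -400.1, 229.9]
tool_rot: [-3.091, 0.557, 0.001]
ft_force: [0.1, -0.7, 0.0]
opening: 0.998
grip_force: 0.0
t 1.1 tcp [ 349.3 -400.1  229.9] tiltz [-0.001  0.001 -1.   ] shift [ 0.1294 -0.4417  0.4999] yaw 0.0454 F [ 0.1 -0.7  0. ] op 0.998 grip 0.0
```

```bash

python3 -m pendant '[[-1,[0.043,-0.147,0.1],0],[-1,[0.043,-0.147,0.1],0],[-1,[0.043,-0.147,0.1],0],[-1,[0,0,0.2],0.045],[-1,[0,0,0],0]]'
python3 go.py 404.3 -326.3 24 61.4
```

```text
t: 1.6
tcp_pos: [401.2, -322.7, 124.6]
tool_rot: [-3.042, 0.765, 0.014]
ft_force: [-0.4, 0.8, -0.6]
opening: 1.0
grip_force: 0.0
t 1.6 tcp [ 401.2 -322.7  124.6] tiltz [-0.007  0.007 -1.   ] shift [0.0268 0.0098 0.5025] yaw 0.002 F [-0.4  0.8 -0.6] op 1.0 grip 0.0
```

```bash

python3 -m pendant '[[-1,[0.015,0.0,0.2],0],[-1,[0,0,0.2],0],[-1,[0,0,0.1],0],[-1,[0,0,0],0]]'
python3 go.py 404.3 -326.3 24 61.4
python3 -m pendant '[[0.3,[0,0,0],0],[0.3,[0,0,0],0],[0.3,[0,0,0],0],[0.3,[0,0,0],0],[0.3,[0,0,0],0]]' 20
python3 go.py 404.3 -326.3 24 61.4
```

```text
t: 2.0
tcp_pos: [404.4, -326.6, 28.1]
tool_rot: [-3.045, 0.761, 0.008]
ft_force: [0.3, 0.9, -0.8]
opening: 0.998
grip_force: 0.0
t 2.0 tcp [ 404.4 -326.6   28.1] tiltz [-0.004  0.004 -1.   ] shift [-0.0009 -0.0013  0.0207] yaw 0.0031 F [ 0.3  0.9 -0.8] op 0.998 grip 0.0
t: 2.5
tcp_pos: [407.0, -328.3, 31.3]
tool_rot: [3.046, -0.765, 0.002]
ft_force: [0.2, 0.1, -0.1]
opening: 0.622
grip_force: 0.0
t 2.5 tcp [ 407.  -328.3   31.3] tiltz [ 0.001 -0.001 -1.   ] shift [-0.0166 -0.0025  0.0365] yaw 0.0023 F [ 0.2  0.1 -0.1] op 0.622 grip 0.0
```

```bash

python3 -m pendant '[[0.3,[-0.016,0,0.033],0],[0.3,[0,0,0],0],[1,[0,0,0],0],[1,[0,0,0],0],[1,[0,0,0],0]]' 20
python3 -m pendant '[[1,[0,0,0],0],[1,[0,0,0],0],[1,[0,0,0],0]]'
python3 go.py 404.3 -326.3 24 61.4
```

```text
t: 3.0
tcp_pos: [403.6, -326.2, 23.7]
tool_rot: [-3.047, 0.765, 0.0]
ft_force: [0.4, -1.1, -0.4]
opening: 0.424
grip_force: 20.0
t: 3.3
tcp_pos: [403.8, -326.4, 23.8]
tool_rot: [-3.047, 0.765, -0.0]
ft_force: [0.4, 1.2, -2.0]
opening: 0.428
grip_force: 20.0
t 3.3 tcp [ 403.8 -326.4   23.8] tiltz [ 0.  0. -1.] shift [ 0.0022 -0.0016 -0.0008] yaw 0.0022 F [ 0.4  1.2 -2. ] op 0.428 grip 20.0
```

Gripped, with the opening at about 40 mm. Next I lift and turn towards the clamp.

```bash

python3 -m pendant '[[1,[0,0,-0.1],0],[1,[0,0,-0.2],0],[1,[0,0,-0.2],0],[1,[0,0,-0.1],0],[1,[0,0,0],0]]'
python3 -m pendant '[[1,[0,0,0],-0.044],[1,[0,0,0],-0.044],[1,[0,0,0],-0.044],[1,[0,0,0],-0.044],[1,[0,0,0],-0.041]]'
python3 go.py 408 -27.9 140 100.4
```

```text
t: 3.8
tcp_pos: [405.7, -328.3, 148.1]
tool_rot: [3.043, -0.764, 0.01]
ft_force: [1.2, -0.5, -1.5]
opening: 0.431
grip_force: 20.0
t: 4.3
tcp_pos: [402.9, -325.6, 141.6]
tool_rot: [-3.124, -0.306, 0.003]
ft_force: [0.1, 0.5, -0.7]
opening: 0.425
grip_force: 20.0
t 4.3 tcp [ 402.9 -325.6  141.6] tiltz [-0.002  0.002 -1.   ] shift [ 0.3137 -1.4552  0.0112] yaw 0.0044 F [ 0.1  0.5 -0.7] op 0.425 grip 20.0
```

```bash

python3 -m pendant '[[1,[0.045,-0.208,0],0],[1,[0.045,-0.208,0],0],[1,[0.045,-0.208,0],0],[1,[0.045,-0.208,0],0],[1,[0.045,-0.208,0],0]]'
python3 -m pendant '[[1,[0.045,-0.208,0],0],[1,[0.03,-0.15,0],0.004],[1,[0,0,0],0],[1,[0,0,0],0],[1,[0,0,0],0]]'
python3 go.py 408 -27.9 140 100.4
```

```text
t: 4.8
tcp_pos: [407.5, -111.8, 141.9]
tool_rot: [-3.126, -0.296, 0.003]
ft_force: [1.6, 0.3, -1.3]
opening: 0.427
grip_force: 20.0
t: 5.3
tcp_pos: [409.6, -41.2, 143.0]
tool_rot: [3.129, 0.277, -0.002]
ft_force: [-1.3, 0.2, -1.1]
opening: 0.425
grip_force: 20.0
t 5.3 tcp [409.6 -41.2 143. ] tiltz [-0.001 -0.    -1.   ] shift [ 0.0039 -0.0668  0.015 ] yaw -0.0015 F [-1.3  0.2 -1.1] op 0.425 grip 20.0
```

```bash

python3 -m pendant '[[1,[0.004,-0.066,0],0],[1,[0,0,0.1],0],[1,[0,0,0.1],0],[1,[0,0,0],0],[1,[0,0,0],0]]'
python3 go.py 408 -27.9 37 100.4
python3 - <<'E'
from h import *
for n in("scene","top"):
    p,d=snapshot(n); cv2.imwrite(f"pics/{n}1.png",p); np.save(f"{n}1.npy",d)
import m; m.meas("1",("brush","red"))
p=cv2.imread("pics/scene1.png")[140:260,220:340]; cv2.imwrite("pics/crop1.png",cv2.resize(p,None,fx=5,fy=5,interpolation=2))
E
```

```text
t: 5.8
tcp_pos: [408.0, -28.2, 103.6]
tool_rot: [-3.129, -0.275, 0.002]
ft_force: [-0.2, 0.6, -1.7]
opening: 0.426
grip_force: 20.0
t 5.8 tcp [408.  -28.2 103.6] tiltz [-0.002  0.    -1.   ] shift [ 0.0008 -0.0011  0.3332] yaw -0.0019 F [-0.2  0.6 -1.7] op 0.426 grip 20.0
scene brush [276 201   6   5  21] mean [494.6 -11.4  45.9] z5-95 [32.8 44.5 62. ] rect [497.6  -7.5] [24.6 10.2] 38.7
scene brush [257 219   4   5  16] mean [582.4   2.1  57.8] z5-95 [44.1 57.9 67.7] rect [582.4   1.9] [ 1.7 14.3] 4.3
scene red [307 171   8  10  45] mean [349.7 -26.3  36.1] z5-95 [19.5 36.1 57.4] rect [349.3 -27.9] [ 5.5 21.8] 0.9
scene red [275 195  12  15  89] mean [487.2 -10.   47.5] z5-95 [24.  50.8 61.8] rect [485.6 -13.5] [10.4 41.6] 7.1
top brush [284 177   6   5  20] mean [616.1   7.7  50.5] z5-95 [11.3 57.1 60.8] rect [614.7   9.3] [11.   8.5] 71.7
```

View pics/crop1.png

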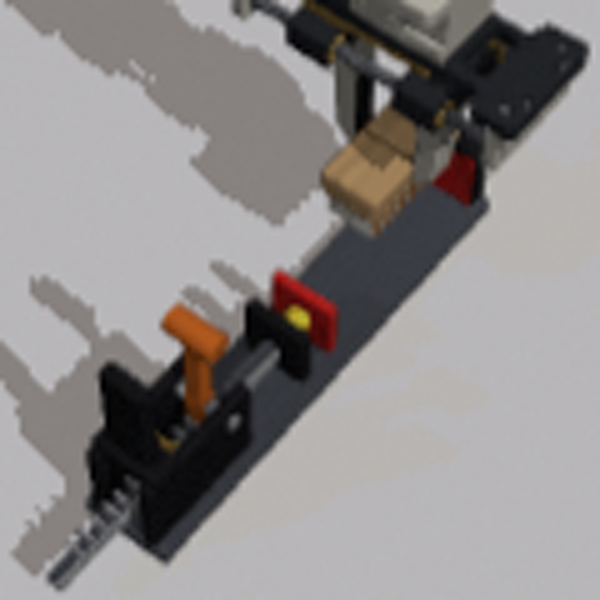

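The crop shows the brush held level above the bed at (370,180), aligned with it and clear of the fixed jaw at (460,180). I lower it now.

```bash

python3 -m pendant '[[1,[0,0,0.12],0],[1,[0,0,0.12],0],[1,[0,0,0.06],0],[1,[0,0,0.025],0],[1,[0,0,0],0]]'
python3 -m pendant '[[1,[0,0,0],0],[1,[0,0,0],0]]'
python3 go.py 408 -27.9 36.5 100.4
```

```text
t: 6.4
tcp_pos: [408.5, -27.4, 39.0]
tool_rot: [-3.129, -0.277, 0.0]
ft_force: [0.3, -0.5, -1.1]
opening: 0.425
grip_force: 20.0
t: 6.6
tcp_pos: [409.4, -27.5, 40.0]
tool_rot: [3.129, 0.278, 0.003]
ft_force: [0.4, 1.0, -0.1]
opening: 0.428
grip_force: 20.0
t 6.6 tcp [409.4 -27.5  40. ] tiltz [ 0.002 -0.    -1.   ] shift [-0.0073  0.0006  0.0176] yaw -0.0014 F [ 0.4  1.  -0.1] op 0.428 grip 20.0
```

```bash

python3 -m pendant '[[1,[0,0,0.014],0],[1,[0,0,0.005],0],[1,[0,0,0],0],[1,[0,0,0],0]]'
python3 go.py 408 -27.9 36 100.4
```

```text
t: 7.0
tcp_pos: [408.4, -27.3, 35.0]
tool_rot: [-3.129, -0.278, 0.0]
ft_force: [0.7, -0.7, -0.2]
opening: 0.427
grip_force: 20.0
t 7.0 tcp [408.4 -27.3  35. ] tiltz [-0.  0. -1.] shift [-0.0024  0.0024 -0.0048] yaw -0.0014 F [ 0.7 -0.7 -0.2] op 0.427 grip 20.0
```

```bash

python3 -m pendant '[[-0.4,[0,0,0],0],[-0.4,[0,0,0],0],[-0.4,[0,0,0],0],[-0.4,[0,0,0],0],[-0.4,[0,0,-0.05],0]]'
python3 -m pendant '[[-0.4,[0,0,-0.2],0],[-0.4,[0,0,-0.2],0],[-0.4,[0,0,-0.2],0],[1,[0,0,-0.2],0],[1,[0,0,0],0]]'
python3 -m pendant '[[1,[0,0,0],0],[1,[0,0,0],0],[1,[0,0,0],0]]'
python3 - <<'E'
from h import *
for n in("scene","top"):
    p,d=snapshot(n); cv2.imwrite(f"pics/{n}2.png",p); np.save(f"{n}2.npy",d)
import m; m.meas("2",("brush","red","orange"))
E
python3 go.py 540 0 125 100.4
```

```text
t: 7.5
tcp_pos: [407.2, -27.1, 44.2]
tool_rot: [-3.129, -0.278, 0.004]
ft_force: [-1.1, -1.5, 0.0]
opening: 0.701
grip_force: 0.0
t: 8.0
tcp_pos: [411.7, -28.0, 212.4]
tool_rot: [3.126, 0.278, 0.017]
ft_force: [0.9, -0.1, 0.5]
opening: 0.574
grip_force: 0.0
t: 8.3
tcp_pos: [407.4, -27.2, 203.5]
tool_rot: [-3.129, -0.278, 0.004]
ft_force: [-0.5, 0.2, 0.3]
opening: 0.32
grip_force: 0.0
scene brush [284 172  27  29 392] mean [413.4 -21.7  49.3] z5-95 [25.  52.5 56.2] rect [410.6 -25.5] [84.5 39.9] 9.0
scene brush [277 201   5   5  19] mean [495.1 -10.5  46.7] z5-95 [35.4 46.5 58.2] rect [499.4  -8.1] [21.5 11.6] 38.7
scene brush [257 218   6   7  20] mean [582.1   2.9  59.5] z5-95 [46.7 59.4 69. ] rect [581.3   3.7] [ 6.3 14.9] 30.7
scene red [302 166  13  15  93] mean [351.8 -37.4  41.8] z5-95 [23.5 41.5 59.3] rect [352.9 -39.1] [ 6.1 47.3] 9.3
scene red [275 195  12  15  87] mean [487.4  -9.9  48.6] z5-95 [24.8 53.4 62.3] rect [487.  -12.8] [ 7.6 40.5] 10.0
scene orange [253 202  12  10  64] mean [581.6   5.5 137.7] z5-95 [131.9 138.2 142.4] rect [581.7   4. ] [11.5 31.7] 13.9
scene orange [260 213   2   7  12] mean [579.4   8.2  89.4] z5-95 [ 77.2  88.8 103.6] rect [579.1   8. ] [2.6 3.5] 62.9
top brush [284 177   5   5  20] mean [614.7   8.8  55.6] z5-95 [47.8 58.  61. ] rect [613.8   9.7] [10.6 10.4] 82.7
top brush [306 260  16  12 112] mean [377.6 -32.3  48.1] z5-95 [13.6 50.4 54.2] rect [379.7 -30.6] [19.2 39.4] 14.0
t 8.4 tcp [407.6 -27.2 203.7] tiltz [-0.002  0.    -1.   ] shift [ 0.6764 -0.017   0.3921] yaw -0.0014 F [-0.2  0.3 -0.4] op 0.233 grip 0.0
```

The brush lies on the bed at clamp x of about 92, y about -1, with its top at z about 52 and aligned, and it has been let go. Now the shut fingers go in front of the roller.

```bash

python3 -m pendant '[[1,[0.2,0,0],0],[1,[0.2,0,0],0],[1,[0.2,0,0],0],[1,[0.1,0,0],0],[1,[0,0,0],0]]'
python3 -m pendant '[[1,[0,0,0.15],0],[1,[0,0,0.15],0],[1,[0,0,0],0],[1,[0,0,0],0]]'
python3 go.py 545.7 -2.7 125 100.4
```

```text
t: 8.9
tcp_pos: [547.2, -2.2, 203.4]
tool_rot: [-3.129, -0.279, 0.004]
ft_force: [-0.3, 1.0, -0.7]
opening: 0.006
grip_force: 0.0
t: 9.3
tcp_pos: [544.9, -2.8, 144.8]
tool_rot: [-3.129, -0.277, 0.004]
ft_force: [-0.2, 1.2, 0.5]
opening: 0.007
grip_force: 0.0
t 9.3 tcp [544.9  -2.8 144.8] tiltz [-0.002  0.    -1.   ] shift [0.004  0.0004 0.0989] yaw -0.0015 F [-0.2  1.2  0.5] op 0.007 grip 0.0
```

```bash

python3 -m pendant '[[1,[0,0,0.1],0],[1,[0,0,0],0],[1,[0,0,0],0]]'
python3 -m pendant '[[1,[0.06,0,0],0],[1,[0.04,0,0],0],[1,[0,0,0],0],[1,[0,0,0],0]]'
python3 -m pendant '[[1,[0.05,0,0],0],[1,[0.05,0,0],0],[1,[0,0,0],0]]'
python3 -m pendant '[[1,[0.03,0,0],0],[1,[0,0,0],0],[1,[0,0,0],0]]'
python3 go.py 545.7 -2.7 125 100.4
```

```text
t: 9.6
tcp_pos: [546.6, -2.8, 126.6]
tool_rot: [3.129, 0.278, 0.002]
ft_force: [0.1, 0.2, 0.1]
opening: 0.004
grip_force: 0.0
t: 10.0
tcp_pos: [566.9, 0.7, 126.7]
tool_rot: [3.129, 0.278, 0.003]
ft_force: [-1.9, -0.3, 7.9]
opening: 0.004
grip_force: 2.5
t: 10.3
tcp_pos: [585.8, 4.2, 125.5]
tool_rot: [3.129, 0.278, -0.001]
ft_force: [-3.9, -0.8, 4.8]
opening: 0.004
grip_force: 2.8
t: 10.6
tcp_pos: [591.1, 5.2, 125.3]
tool_rot: [3.129, 0.278, -0.0]
ft_force: [-3.2, -1.5, 3.0]
opening: 0.004
grip_force: 2.3
t 10.6 tcp [591.1   5.2 125.3] tiltz [-0. -0. -1.] shift [-0.2306 -0.0009  0.0015] yaw -0.0014 F [-3.2 -1.5  3. ] op 0.004 grip 2.3
```

```bash

python3 - <<'E'
from h import *
for n in("scene",):
    p,d=snapshot(n); cv2.imwrite(f"pics/{n}3.png",p)
    cv2.imwrite("pics/crop3.png",cv2.resize(p[140:260,200:340],None,fx=5,fy=5,interpolation=2))
E
```

```text
(no output)
```

View pics/crop3.png

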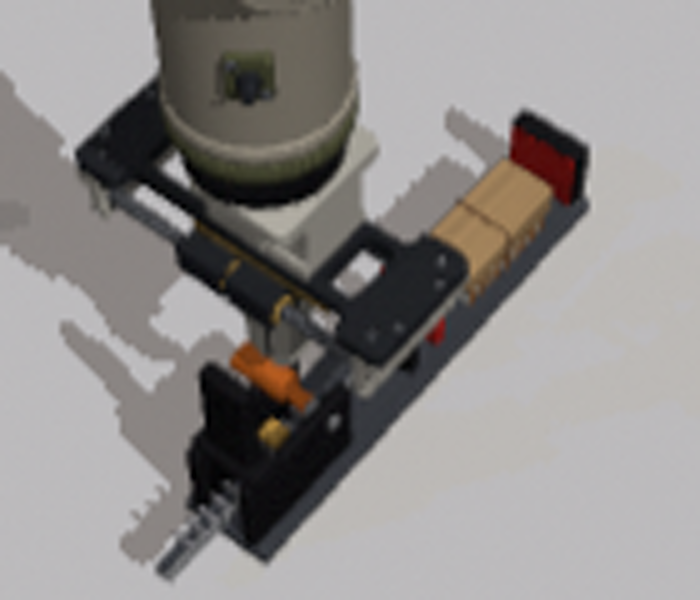

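The crop shows the roller (270,380) leaning back, pushed by the shut fingers, with the brush resting free on the bed at (495,225). I continue the stroke and then measure how far the jaw moved.

```bash

python3 -m pendant '[[1,[0.02,0,0],0],[1,[0.01,0,0],0],[1,[0,0,0],0]]'
python3 -m pendant '[[1,[-0.12,0,0],0],[1,[-0.1,0,0],0],[1,[0,0,0],0],[1,[0,0,0],0]]'
cat > jaw.py <<'E'
from h import *
p,d=snapshot("scene"); ci=camera_info("scene"); P=cloud(ci,d); hsv=cv2.cvtColor(p,cv2.COLOR_BGR2HSV)
m=((hsv[...,0]<6)|(hsv[...,0]>174))&(hsv[...,1]>150)&(hsv[...,2]>50)&(d>0)
c=np.array([-.9836,-.1805,0]);o=np.array([501.4,-10.8,0])
X=(P-o)@c; Y=(P-o)@np.array([.1805,-.9836,0]); Z=P[...,2]
k=m&(abs(Y)<40)&(Z>12)&(Z<75)&(X<110)&(X>0)
print("jaw red: n",k.sum(),"x pct",np.percentile(X[k],[5,50,95]).round(1) if k.sum() else None)
# dark jaw plate and brush
h=hsv; b=(h[...,0]>8)&(h[...,0]<28)&(h[...,1]>90)&(abs(Y)<35)&(Z>40)&(Z<60)&(X>35)&(X<160)
print("brush: n",b.sum(),"x pct",np.percentile(X[b],[2,50,98]).round(1),"y med",np.median(Y[b]).round(1))
cv2.imwrite("pics/last.png",p)
E
python3 jaw.py
python3 go.py 545.7 -2.7 125 100.4
```

```text
t: 10.95
tcp_pos: [597.8, 6.5, 125.5]
tool_rot: [3.129, 0.278, 0.002]
ft_force: [-3.9, -0.4, 6.5]
opening: 0.008
grip_force: 2.6
t: 11.35
tcp_pos: [554.3, -1.2, 124.9]
tool_rot: [-3.129, -0.277, -0.001]
ft_force: [0.2, -0.7, -0.7]
opening: 0.004
grip_force: 0.0
jaw red: n 13 x pct [18.7 20.8 25.1]
brush: n 104 x pct [ 92.7 120.3 135.3] y med -8.1
t 11.4 tcp [554.5  -1.2 124.7] tiltz [ 0.  0. -1.] shift [-0.0445 -0.0001 -0.0015] yaw -0.0015 F [ 0.5  0.2 -0.4] op 0.003 grip 0.0
```

```bash

python3 -m pendant '[[1,[0.08,0,0],0],[1,[0.08,0,0],0],[1,[0.06,0,0],0],[1,[0,0,0],0],[1,[0,0,0],0]]'
python3 -m pendant '[[1,[-0.12,0,0],0],[1,[-0.1,0,0],0],[1,[0,0,0],0],[1,[0,0,0],0]]' >/dev/null
python3 jaw.py
python3 -m pendant '[[1,[0.08,0,0],0],[1,[0.08,0,0],0],[1,[0.06,0,0],0],[1,[0,0,0],0],[1,[0,0,0],0]]'
python3 -m pendant '[[1,[-0.12,0,0],0],[1,[-0.1,0,0],0],[1,[0,0,0],0],[1,[0,0,0],0]]' >/dev/null
python3 jaw.py
python3 go.py 545.7 -2.7 125 100.4
```

```text
t: 11.9
tcp_pos: [597.5, 6.5, 124.6]
tool_rot: [-3.129, -0.278, 0.001]
ft_force: [-2.7, 0.0, 2.7]
opening: 0.003
grip_force: 1.7
jaw red: n 9 x pct [30.9 31.7 35.3]
brush: n 101 x pct [ 93.2 120.1 133.1] y med -8.0
t: 12.85
tcp_pos: [597.5, 6.5, 124.7]
tool_rot: [-3.129, -0.278, 0.001]
ft_force: [-1.7, 0.1, 3.3]
opening: 0.007
grip_force: 1.6
jaw red: n 9 x pct [41.5 42.9 45.6]
brush: n 100 x pct [ 92.8 120.8 133.1] y med -7.6
t 13.3 tcp [554.3  -1.3 124.8] tiltz [ 0.  0. -1.] shift [-0.0435 -0.0004 -0.0012] yaw -0.0015 F [0.8 0.4 0.4] op 0.008 grip 0.0
```

```bash

python3 -m pendant '[[1,[0.08,0,0],0],[1,[0.08,0,0],0],[1,[0.06,0,0],0],[1,[0,0,0],0],[1,[0,0,0],0]]'
python3 -m pendant '[[1,[-0.12,0,0],0],[1,[-0.1,0,0],0],[1,[0,0,0],0],[1,[0,0,0],0]]' >/dev/null
python3 jaw.py
python3 -m pendant '[[1,[0.08,0,0],0],[1,[0.06,0,0],0],[1,[0.02,0,0],0],[1,[0,0,0],0],[1,[0,0,0],0]]'
python3 -m pendant '[[1,[0.03,0,0],0],[1,[0,0,0],0],[1,[0,0,0],0]]'
python3 jaw.py
python3 go.py 545.7 -2.7 125 100.4
```

```text
t: 13.8
tcp_pos: [597.5, 6.5, 124.7]
tool_rot: [-3.129, -0.278, 0.001]
ft_force: [-2.9, -0.6, 3.5]
opening: 0.008
grip_force: 1.7
jaw red: n 8 x pct [50.5 51.7 54.5]
brush: n 127 x pct [ 98.1 124.2 141.7] y med -6.4
t: 14.75
tcp_pos: [584.9, 4.4, 124.0]
tool_rot: [-3.129, -0.278, 0.004]
ft_force: [-3.9, -0.4, 0.3]
opening: 0.003
grip_force: 1.7
t: 15.05
tcp_pos: [591.7, 5.4, 125.3]
tool_rot: [3.129, 0.278, 0.001]
ft_force: [-4.4, 0.9, 2.8]
opening: 0.003
grip_force: 1.7
jaw red: n 56 x pct [58.9 61.1 64.8]
brush: n 300 x pct [ 72.7 108.8 147.9] y med -4.0
t 15.1 tcp [591.7   5.4 125.3] tiltz [ 0.001  0.    -1.   ] shift [-0.2333 -0.0006  0.0015] yaw -0.0014 F [-4.2 -1.6  2.6] op 0.003 grip 1.7
```

```bash

python3 -m pendant '[[1,[0.015,0,0],0],[1,[0,0,0],0],[1,[0,0,0],0]]'
python3 -m pendant '[[1,[0.013,0,0],0],[1,[0,0,0],0],[1,[0,0,0],0]]'
python3 jaw.py
python3 -m pendant '[[1,[-0.11,0,0],0],[1,[-0.1,0,0],0],[1,[0,0,0],0],[1,[0,0,0],0]]'
python3 jaw.py
python3 go.py 545.7 -2.7 125 100.4
```

```text
t: 15.4
tcp_pos: [595.0, 5.9, 125.6]
tool_rot: [3.129, 0.278, 0.002]
ft_force: [-3.6, -2.1, 5.2]
opening: 0.005
grip_force: 2.7
t: 15.7
tcp_pos: [597.5, 6.4, 125.6]
tool_rot: [3.129, 0.278, 0.002]
ft_force: [-3.2, -0.9, 4.5]
opening: 0.006
grip_force: 2.7
jaw red: n 81 x pct [58.3 60.6 64.9]
brush: n 303 x pct [ 72.  108.  147.7] y med -4.2
t: 16.15
tcp_pos: [556.0, -1.0, 125.0]
tool_rot: [-3.129, -0.277, -0.002]
ft_force: [-0.2, 0.2, -0.3]
opening: 0.007
grip_force: 0.0
jaw red: n 9 x pct [58.3 60.9 64.2]
brush: n 169 x pct [ 98.7 126.9 149.2] y med -6.3
t 16.2 tcp [556.1  -0.9 124.7] tiltz [ 0.  0. -1.] shift [-0.0528 -0.0001 -0.0013] yaw -0.0015 F [ 0.8 -0.2 -0.8] op 0.006 grip 0.0
```

```bash

python3 -m pendant '[[1,[0.08,0,0],0],[1,[0.05,0,0],0],[1,[0,0,0],0],[1,[0,0,0],0]]'
python3 jaw.py
python3 -m pendant '[[1,[0.02,0,0],0],[1,[0,0,0],0],[1,[0,0,0],0]]'
python3 jaw.py
python3 -m pendant '[[1,[0.02,0,0],0],[1,[0,0,0],0],[1,[0,0,0],0]]'
python3 jaw.py
```

```text
t: 16.6
tcp_pos: [580.4, 3.5, 123.4]
tool_rot: [-3.129, -0.278, 0.007]
ft_force: [-5.4, -0.9, 1.9]
opening: 0.007
grip_force: 3.1
jaw red: n 14 x pct [59.6 61.2 65.4]
brush: n 289 x pct [ 74.8 112.2 148.9] y med -4.5
t: 16.95
tcp_pos: [583.3, 4.1, 122.9]
tool_rot: [-3.129, -0.278, 0.01]
ft_force: [-9.5, -2.2, 0.9]
opening: 0.007
grip_force: 4.0
jaw red: n 21 x pct [59.4 61.3 65.6]
brush: n 298 x pct [ 72.7 110.4 147.7] y med -4.2
t: 17.3
tcp_pos: [586.5, 4.7, 122.4]
tool_rot: [-3.129, -0.278, 0.012]
ft_force: [-10.1, -2.6, 0.7]
opening: 0.005
grip_force: 4.4
jaw red: n 40 x pct [59.8 62.7 65.6]
brush: n 299 x pct [ 73.2 109.6 148.8] y med -4.8
```

```bash

cat > gap.py <<'E'
from h import *
c=np.array([-.9836,-.1805,0]);o=np.array([501.4,-10.8,0]);L=[]
for n in("scene","top"):
    p,d=snapshot(n); ci=camera_info(n); P=cloud(ci,d); hsv=cv2.cvtColor(p,cv2.COLOR_BGR2HSV); H,S,V=[hsv[...,i] for i in range(3)]
    X=(P-o)@c; Y=(P-o)@np.array([.1805,-.9836,0]); Z=P[...,2]
    r=(abs(Y)<30)&(X>25)&(X<75)&(Z>52)&(Z<66)&(d>0)
    red=((H<8)|(H>172))&(S>130)&r; blk=(V<60)&(S<130)&r
    for k,m in(("red",red),("blk",blk)): print(n,k,m.sum(),np.percentile(X[m],[5,50,95]).round(1) if m.sum() else "")
    if n=="scene": a=p[165:225,255:325]
    else: b=p[190:260,265:345]
cv2.imwrite("pics/gap.png",cv2.hconcat([cv2.resize(a,(480,420),interpolation=2),cv2.resize(b,(320,420),interpolation=2)]))
E
python3 gap.py; python3 go.py 545.7 -2.7 125 100.4
```

```text
scene red 28 [60.7 63.5 67. ]
scene blk 0 
top red 0 
top blk 0 
t 17.45 tcp [586.5   4.7 122.4] tiltz [-0.008 -0.    -1.   ] shift [-0.2074  0.0004 -0.0112] yaw -0.0015 F [-10.3  -2.1   0.5] op 0.008 grip 4.4
```

View pics/gap.png

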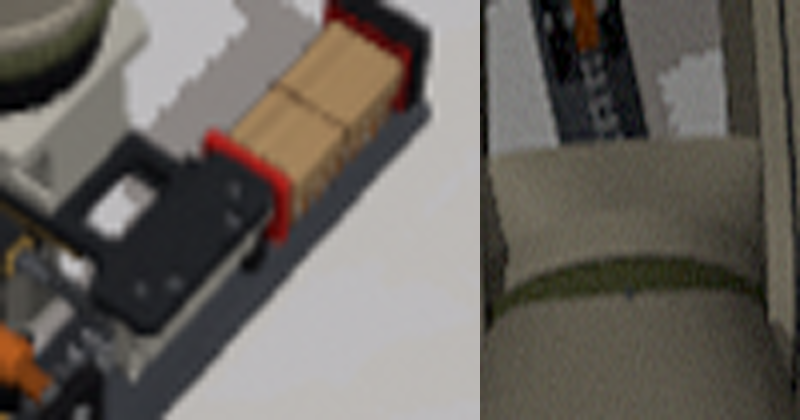

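The left crop shows the brush pinched between the moving red jaw (245,180) and the fixed jaw (400,70). The force has risen to 10 N. I add a little more, then average frames to see the gap at the lower corner of the black plate.

```bash

python3 -m pendant '[[1,[0.01,0,0],0],[1,[0,0,0],0],[1,[0,0,0],0]]'
python3 - <<'E'
from h import *
A=[];F=[]
for i in range(12):
    A.append(snapshot("scene")[0].astype(float)); F.append(sense()["ft_force"])
a=np.mean(A,0); np.save("avg.npy",a); print("F",np.mean(F,0).round(2),np.std(F,0).round(2))
ci=camera_info("scene"); M=np.linalg.inv(np.array(ci["world_from_camera"]))
c=np.array([-.9836,-.1805,0]);y=np.array([.1805,-.9836,0]);o=np.array([501.4,-10.8,0])
def pr(X,Y,Z):
    q=M@np.r_[o+X*c+Y*y+[0,0,Z],1]; return ci["cx"]+ci["fx"]*q[0]/-q[2],ci["cy"]-ci["fy"]*q[1]/-q[2]
u0,v0=268,185; w=np.clip((a*1.6),0,255).astype(np.uint8)[v0:v0+30,u0:u0+40]
w=cv2.resize(w,None,fx=20,fy=20,interpolation=cv2.INTER_CUBIC)
for Yv in(22,-22):
  for X in(66,58,50,40):
    for Z in(15,59): 
        u,v=pr(X,Yv,Z); print(X,Yv,Z,"px",round(u,1),round(v,1),"crop",round((u-u0+.5)*20),round((v-v0+.5)*20))
cv2.imwrite("pics/zoom.png",w)
E
```

```text
t: 17.75
tcp_pos: [588.1, 5.0, 122.2]
tool_rot: [-3.129, -0.277, 0.014]
ft_force: [-12.1, -2.6, 0.5]
opening: 0.002
grip_force: 4.8
F [-11.72  -2.5    0.76] [0.33 0.46 0.59]
66 22 15 px 285.1 191.6 crop 351 142
66 22 59 px 285.3 183.1 crop 357 -28
58 22 15 px 283.4 193.3 crop 319 176
58 22 59 px 283.7 184.9 crop 323 7
50 22 15 px 281.8 195.0 crop 286 210
50 22 59 px 282.0 186.6 crop 290 42
40 22 15 px 279.8 197.2 crop 246 254
40 22 59 px 279.9 188.8 crop 248 86
66 -22 15 px 296.7 199.1 crop 583 292
66 -22 59 px 297.3 190.8 crop 596 125
58 -22 15 px 295.1 200.8 crop 551 327
58 -22 59 px 295.7 192.5 crop 563 161
50 -22 15 px 293.5 202.6 crop 519 362
50 -22 59 px 294.0 194.3 crop 530 197
40 -22 15 px 291.4 204.8 crop 479 406
40 -22 59 px 291.9 196.6 crop 489 242
```

View pics/zoom.png

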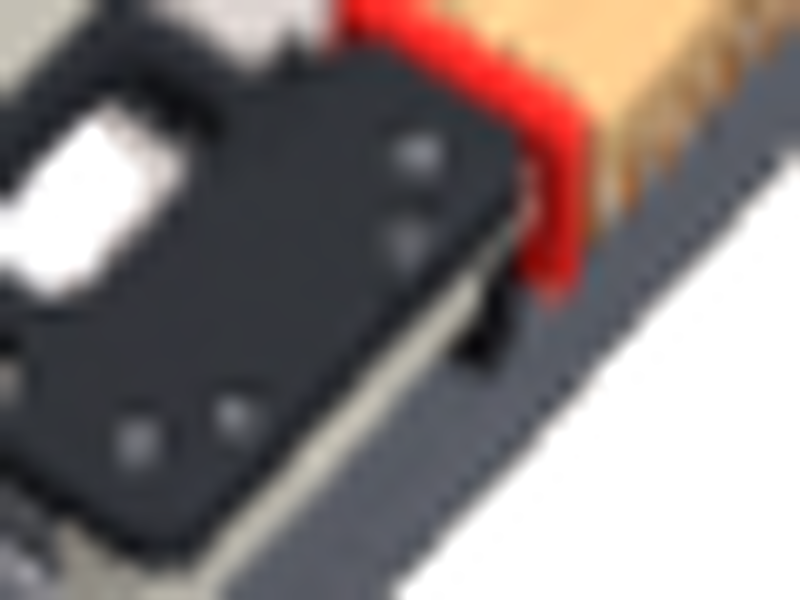

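```bash

python3 - <<'E'
from h import *
def edge(img,row,kind,guess):
    # right silhouette: last column where feature falls below half between its peak and the bed
    s=(img[row,:,2]-img[row,:,1]) if kind=="red" else -img[row].sum(1)/3
    xs=np.arange(guess-6,guess+7); seg=s[xs]; i=np.argmax(seg); bg=np.median(seg[-3:]); h=(seg[i]+bg)/2
    for j in range(i,len(seg)-1):
        if seg[j]>=h>seg[j+1]: return round(xs[j]+(seg[j]-h)/(seg[j]-seg[j+1]),2),round(seg[i]-bg)
now=np.load("avg.npy"); ref=np.mean([cv2.imread(f"pics/scene{i}.png").astype(float) for i in(0,1,2)],0)
for r in(193,194,195,196,197): print("now red",r,edge(now,r,"red",296))
for r in(199,200,201,202): print("now blk",r,edge(now,r,"blk",292))
for r in range(203,210): print("ref red",r,edge(ref,r,"red",286))
for r in range(206,216): print("ref blk",r,edge(ref,r,"blk",281))
print(now[200:203,288:300].mean(2).round(0).tolist())
E
```

```text
now red 193 (np.float64(296.91), 88)
now red 194 (np.float64(296.88), 94)
now red 195 (np.float64(296.91), 95)
now red 196 (np.float64(296.81), 96)
now red 197 (np.float64(296.63), 94)
now blk 199 (np.float64(293.81), 34)
now blk 200 (np.float64(293.32), 44)
now blk 201 (np.float64(293.25), 44)
now blk 202 (np.float64(292.67), 50)
ref red 203 (np.float64(286.86), 104)
ref red 204 (np.float64(286.87), 96)
ref red 205 (np.float64(286.83), 94)
ref red 206 (np.float64(286.81), 93)
ref red 207 (np.float64(286.7), 91)
ref red 208 (np.float64(286.64), 93)
ref red 209 (np.float64(286.55), 75)
ref blk 206 (np.float64(279.66), 38)
ref blk 207 (np.float64(282.98), 43)
ref blk 208 (np.float64(282.53), 41)
ref blk 209 (np.float64(281.59), 45)
ref blk 210 (np.float64(281.57), 48)
ref blk 211 (np.float64(281.49), 47)
ref blk 212 (np.float64(281.48), 47)
ref blk 213 (np.float64(281.5), 48)
ref blk 214 (np.float64(281.61), 50)
ref blk 215 (np.float64(281.13), 47)
[[29.0, 65.0, 104.0, 81.0, 15.0, 28.0, 55.0, 63.0, 59.0, 58.0, 59.0, 61.0], [65.0, 105.0, 91.0, 35.0, 15.0, 29.0, 59.0, 58.0, 58.0, 59.0, 58.0, 84.0], [106.0, 102.0, 46.0, 9.0, 17.0, 42.0, 58.0, 58.0, 59.0, 59.0, 84.0, 162.0]]
```

Compared with the images taken with the jaw fully open, the gap between plate and face has shrunk by about 1.7 px. That puts the spring at about 7.5–8 mm pressed in, and the steady 12 N on the trigger agrees. I hand in while holding.

```bash
python3 -c "
from workcell import *
s=sense();print(s['t'],s['ft_force'].round(1),s['tcp_pos'].round(1));print(hand_in())"
```

```text
18.35 [-12.1  -3.1   1.3] [588.1   5.  122.2]
the job is handed in; nothing more can be done
None
```

I handed the job in at about 18 s with the brush bristles down on the bed, pinched between both jaw faces, and the fingers still pressing the trigger at about 12 N; I estimate the jaw spring at 7.5–8 mm in (good to about 1 mm), and the hand-in returned no verdict.

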